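# Stack the loose filling tub on its lidded twin

## Task

On the bakery counter, pick up the loose long tub, the one in the middle straight ahead of the robot, and stack it on its twin off to one side, so that all four corner feet sit fully down in the four recesses of the lower lid, then let go. The lower lid has been clipped on a little off-centre, so feel for the recesses. Keep the tub upright, lower it gently (no dropping, no hard pushing) and leave the jar, carton, scraper and the wide plain-lidded tub where they are.

Things in the scene. Friction and masses are not known exactly. Their poses are not given: they have to be found in the camera images.
- tub_mid (a point): Centre (half-way up) of the loose tub, in the middle of the three tubs: long, narrow, white, grey lid, 76 mm tall, 0.35 to 0.7 kg. x along its length, y across, z up. Body 144 x 48 mm, its bottom 8 mm above the feet's underside. Four square dark rubber feet at x = +-62, y = +-18 mm, each 16 mm (x) by 11 mm (y), 8 mm tall, underside 38 mm below this point. Fits either way round (half a turn makes no difference).
- tub_grip (a point): Middle of the loose tub's lid, the place to grip it, across its width (y): 25 mm above the tub's centre, 63 mm above its feet's underside. The lid is 168 mm long (174 over the steel clips), 62 mm wide, with upright sides 26 mm deep, from 13 mm below this point to 13 mm above it, and the same recesses in its top as the lower lid.
- base_tub: The lower tub, twin of the loose one, to its left or right, fixed to the counter (does not move). Origin: centre of the underside of its feet, on the counter; x along its length, y across, z up. With the loose tub's feet on the flat top of its lid the loose tub's centre is 114 mm above the counter; with all four feet in the recesses 107 mm.
- base_top (a point): Point over the lower TUB's centre at the height of its lid's flat top (76 mm). The lid (168 x 62 mm) is clipped on off-centre: its own centre lies up to 12 mm either way along x and 7 mm either way along y from here, not turned, unmeasured; it withstands 50 N pushes. Four square-edged dark recesses 21 (x) by 16 mm (y), 7 deep, lie at x +-62, y +-18 mm from the LID's centre: 2.5 mm play round each foot.
- plain_tub: Bystander: a loose shorter, wider white tub with a plain flat grey lid without recesses, 150 x 95 mm, 66 mm tall, about 0.9 kg; origin at the centre of its underside. It stands to one side of the counter and the lower long tub to the other; which is on which side varies.
- jar: Bystander: loose amber glass jar with a steel cap, 72 mm across, 110 mm tall; origin at the centre of its underside.
- carton: Bystander: loose cardboard carton 100 x 120 x 70 mm tall; origin at the centre of its underside.
- scraper: Bystander: loose steel dough scraper lying flat, blade 100 x 150 mm, with a round wooden handle 26 mm thick and 150 mm long; origin under the middle of the handle.

How it is judged (in metres and radians):
On the way:
1. the loose tub has been lifted, upright, above the height of the lower lid (height (world z) of tub_mid above 0.125 m and angle between tub_mid's own z axis and vertical below 0.3 rad), for 0.2 s.
At the end, for the whole second after the job is handed in: The tub stands with all four feet in the lower lid's recesses: centre 103 to 110 mm above the lower tub's underside, within 17 mm along and 11.5 mm across of its centre, level within 0.03 rad, lined up (either way round) within 0.1 rad, at rest and released (z of tub_mid in the frame of base_tub between 0.103 and 0.11 m and x of tub_mid in the frame of base_tub between -0.017 and 0.017 m and y of tub_mid in the frame of base_tub between -0.0115 and 0.0115 m and angle between tub_mid's own z axis and vertical below 0.03 rad and angle between the x axis of tub_mid and the x axis of base_tub, either way round below 0.1 rad and linear speed of tub below 0.02 m/s and angular speed of tub below 0.1 rad/s and contact force between tub and the fingers below 0.1 N); the robot touches nothing.
It fails at once if the loose tub is dropped on or pressed against the lower tub with more than 60 N (contact force between tub and base_tub above 60 N).
It fails at once if the loose tub is tipped by more than 0.5 rad (angle between tub_mid's own z axis and vertical above 0.5 rad).
It fails at once if a bystander (jar, carton, scraper, plain-lidded tub) is moved by more than 20 mm (distance of any of jar, carton, scraper, plain_tub from where it was at the start of the episode above 0.02 m).
It also fails if it takes over 72 s, if anything falls off the work surface, if the arm or the gripper's body presses on something with over 40 N, if the wrist force passes 120 N, or if a joint passes its speed limit or range.

## Robot

A 6-joint arm with a two-finger parallel gripper is mounted at the origin on the work surface. World frame = base frame: x ahead of the robot, y to its left, z up, the work surface at z = 0. Lengths are in m, angles in degrees, forces in N, time in s.
With the tool pointing down it reaches from about 0.275 to 0.875 m from the base axis. Payload 12.5 kg.
Tool frame: the origin (TCP) lies at the very end of the fingers, on their centre line; the grasp point (between the pads) lies 19 mm behind it; z points along the fingers, y is the line along which they close (so a half turn about z gives the same grasp; the last joint's range is limited). The gripper opens to 85 mm and grips with 20 to 120 N. Pads are 22 mm wide; open, the fingers measure 114 mm over their backs; the gripper's body (76 mm by 85 mm) begins 54 mm behind the grasp point. The pads swing forward as they close: fully open they stand 13 mm farther back than shut.
Start: joints at [-68.216, 20.094, 94.641, -0, 65.266, -4.847], TCP at [0.247, -0.492, 0.231] pointing down, gripper open.
Joint ranges: [-157.81, 157.81], [-45, 120.19], [0.68, 151.7], [-89.99, 269.99], [4.06, 180], [-164.3, 164.3]. Speed limits (degrees/s): [127.2, 127.2, 159.86, 180, 180, 180].

## Interface

Orientations are given as a 3x3 rotation matrix whose columns are the frame's x, y, z axes.
In Python, from cell import monitor, vision, job gives the robot as it stands.
- The arm moves only by the tool servo_tool, never from a script. Its argument "moves" is a list that holds one entry, the list of rows, each a list of 7 numbers: the shift along the tool's x, y, z in units of 25 mm (1.0 is 25 mm), then the turn, a rotation vector about the tool's x, y, z in units of 8 degrees (1.0 is 8 degrees), then the closure, from 0 (fully open) to 1 (shut). A call has 1 to 10 rows; each row shifts and turns the commanded pose from where the row before left it, along the tool's axes as they then stand; what a row does not reach is not made up. A row lasts 1/10 s, in which the tool goes at most 50 mm and 8.59 degrees, less where a joint would pass 70% of its speed; a pose out of reach is approached as far as the arm can. A call is refused whole if a number of a shift passes 1 or a number of a turn 1, either way. A call with a gripper value outside its range is refused whole. The fingers move at their own pace and stop on an object; "squeeze" is the grip in N (left out, the last holds). Time passes only in rows, so rows that do not move let the fingers close. It gives the time, the measured TCP pose, the force, the opening and the grip force at its end, in the units of the state.
- monitor.get_obs(): the state, without advancing time (a new reading comes with each control period).
- vision.capture(name): name is "scene" or "top" or "wrist"; returns the picture (384x512x3 uint8, red, green, blue); there is no depth.
- vision.get_calibration(name): a dict with "camera_matrix" (3x3 intrinsics, pixels), "xyz" and "orientation" of the camera in the world. Camera axes: x right, y down, z forward; pixel columns grow to the right and rows downward; lengths in m; the calibration is good to about 2 mm. A picture is of the moment at which its call begins: read the wrist's pose just before it. get_calibration takes no time and is no camera call; for the wrist camera it gives the pose at the moment of the call.
- job.close_job(): hands the job in; it is judged then, once.
The state is a dict: "time_s": time; "joints": joint angles; "qd": joint speeds; "joint_efforts": joint torques, N m; "position": TCP position; "ee_rot": TCP orientation; "wrist_force": force on the tool from outside, world axes, zero at the start; "torque": the same for the moment, N m; "finger_gap": finger opening in m; "grip_force": force on a finger pad.
Only numpy, scipy, OpenCV 4.12 (cv2) and the standard library are available. Lean on these libraries where they do the work, as an engineer would, in place of code of your own. Each camera call takes 0.05 s, during which the arm holds its last target. There are 200 camera calls.

## Working session

There is one attempt and no reset: what is moved stays moved. The work goes in short steps, Python scripts to look and compute and a tool call to move; the robot and the scene stay as the last step left them, time stands still between calls to the robot, and variables do not carry over. Pictures are saved under pics/ and viewed, at most 10 in all, crops included, and the job is handed in when it is done.

Besides the shell and the picture viewer there is one more tool, called after "Call:" as name(argument=value, ...), one argument or row to a line, values as JSON. servo_tool: Moves the arm, as the interface text tells. Its arguments: {"type":"object","properties":{"moves":{"type":"array"},"squeeze":{"type":"number"}},"required":["moves"]}

```bash
mkdir -p pics; cat > h.py <<'E'
import numpy as np,cv2
from cell import monitor,vision,job
def ray(name,uv,z,cal=None):
    c=cal or vision.get_calibration(name)
    K=np.array(c["camera_matrix"]);R=np.array(c["orientation"]);p=np.array(c["xyz"])
    d=R@np.linalg.solve(K,np.array([uv[0],uv[1],1.]))
    return p+d*(z-p[2])/d[2]
def snap(name,f):
    im=vision.capture(name); cv2.imwrite(f,im[:,:,::-1]); return im
E
python3 - <<'E'
from h import *
for n in("top","scene"): 
    snap(n,f"pics/{n}.png"); print(n,vision.get_calibration(n))
o=monitor.get_obs();print(o)
E
```

```text
top {'camera_matrix': array([[464.27319576,   0.        , 249.31549701],
       [  0.        , 464.27319576, 193.4533256 ],
       [  0.        ,   0.        ,   1.        ]]), 'xyz': array([ 0.41240973, -0.00336182,  1.42050974]), 'orientation': array([[-0.00787438, -0.9910277 ,  0.13342449],
       [-0.99993532,  0.00670873, -0.00918377],
       [ 0.00820626, -0.13348818, -0.99101643]])}
scene {'camera_matrix': array([[393.76444951,   0.        , 252.32172426],
       [  0.        , 393.76444951, 196.54352631],
       [  0.        ,   0.        ,   1.        ]]), 'xyz': array([ 1.30053315, -0.73054725,  0.96869369]), 'orientation': array([[ 0.72551226,  0.44399519, -0.52583289],
       [ 0.6881951 , -0.47294905,  0.55018788],
       [-0.0044114 , -0.76104367, -0.64868565]])}
{'time_s': 0.1, 'joints': array([-6.82160289e+01,  2.01204273e+01,  9.46714371e+01, -1.72392163e-04,
        6.52664795e+01, -4.84661965e+00]), 'qd': array([ 0.01848742, -0.09573256, -0.13745274, -0.05801303, -0.0065494 ,
       -0.05199951]), 'joint_efforts': array([ 5.91305015e-04, -5.06834042e+01, -2.91876805e+01, -1.07807584e-04,
        2.58392378e-03,  5.95347046e-05]), 'position': array([ 0.24645073, -0.49137258,  0.23083238]), 'ee_rot': array([[ 8.93914498e-01,  4.48237354e-01, -3.80434771e-04],
       [ 4.48237508e-01, -8.93914003e-01,  9.44563157e-04],
       [ 8.33125218e-05, -1.01488383e-03, -9.99999482e-01]]), 'wrist_force': array([ 0.46426451, -1.56601007, -0.09813494]), 'torque': array([0.03785098, 0.03573583, 0.0303598 ]), 'grip_force': 0.0, 'finger_gap': 0.08531728046144631}
```

View pics/top.png

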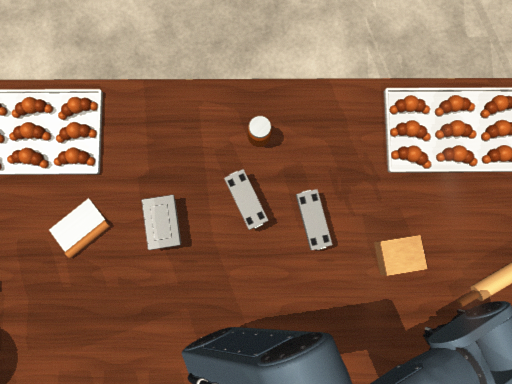

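```bash
python3 - <<'E'
import cv2
im=cv2.imread("pics/top.png")[160:260,215:340]
cv2.imwrite("pics/c.png",cv2.resize(im,None,fx=6,fy=6,interpolation=cv2.INTER_CUBIC))
E
```

```text
(no output)
```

View pics/c.png

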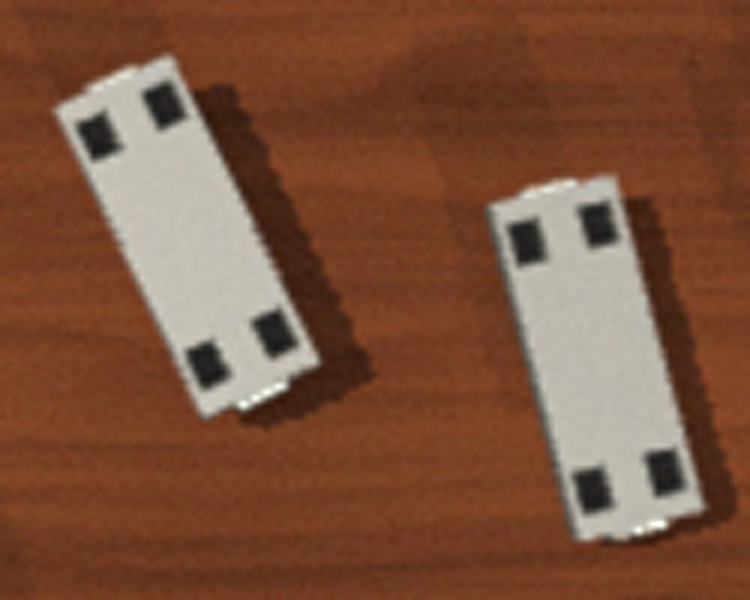

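View pics/scene.png

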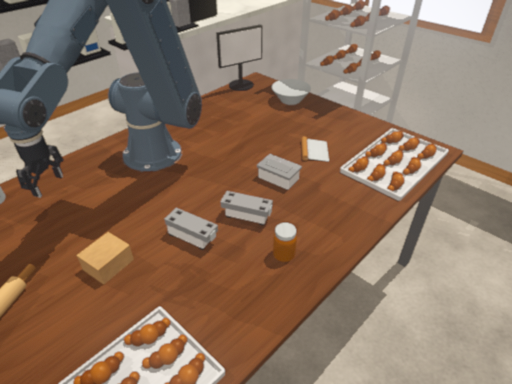

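```bash
cat >> h.py <<'E'
def fit(name,px,z,cal=None):
    # px order: far-left, far-right, near-left, near-right recess
    P=np.array([ray(name,q,z,cal)[:2] for q in px]); c=P.mean(0)
    d=P[0]+P[1]-P[2]-P[3]; a=np.arctan2(d[1],d[0])
    R=np.array([[np.cos(a),-np.sin(a)],[np.sin(a),np.cos(a)]])
    return c,np.degrees(a),((P-c)@R*1000).round(1)
E
python3 - <<'E'
from h import *
f=lambda L:[(215+(x+.5)/6-.5,160+(y+.5)/6-.5) for x,y in L]
for L in ([(98,136),(165,104),(208,364),(275,333)],[(528,242),(599,224),(593,491),(664,472)]):
    print(fit("top",f(L),.0745))
for q in [(260,128),(161,222),(403,255)]: print(ray("top",q,.08))
print(vision.get_calibration("wrist"))
print(np.array(monitor.get_obs()["ee_rot"]))
E
```

```text
(array([ 0.5787662 , -0.00493017]), np.float64(25.1462877253733), array([[ 62. ,  18.2],
       [ 62.2, -18.2],
       [-61.9,  17.9],
       [-62.3, -17.9]]))
(array([ 0.51741108, -0.2029763 ]), np.float64(13.20210859741401), array([[ 61.8,  18. ],
       [ 62.2, -18. ],
       [-62.4,  17.8],
       [-61.7, -17.8]]))
[ 0.78885052 -0.04906767  0.08      ]
[0.51151255 0.23966883 0.08      ]
[ 0.41166575 -0.45547883  0.08      ]
{'camera_matrix': array([[334.28335126,   0.        , 254.07439143],
       [  0.        , 334.28335126, 195.96813477],
       [  0.        ,   0.        ,   1.        ]]), 'xyz': array([ 0.31494672, -0.4570856 ,  0.37232513]), 'orientation': array([[ 4.47942277e-01, -8.51218347e-01, -2.73450256e-01],
       [-8.94062451e-01, -4.26399719e-01, -1.37242900e-01],
       [ 2.24562281e-04,  3.05958504e-01, -9.52044822e-01]])}
[[ 8.93914498e-01  4.48237354e-01 -3.80434771e-04]
 [ 4.48237508e-01 -8.93914003e-01  9.44563157e-04]
 [ 8.33125218e-05 -1.01488383e-03 -9.99999482e-01]]
```

Call:
servo_tool(
  moves=[
    [[0.9, -0.5, 0, 0, 0, 0, 0], [0.9, -0.5, 0, 0, 0, 0, 0], [0.9, -0.5, 0, 0, 0, 0, 0], [0.9, -0.5, 0, 0, 0, 0, 0], [0.9, -0.5, 0, 0, 0, 0, 0], [0.9, -0.5, 0, 0, 0, 0, 0], [0.9, -0.5, 0, 0, 0, 0, 0], [0.9, -0.5, 0, 0, 0, 0, 0], [0.9, -0.5, 0, 0, 0, 0, 0], [0.9, -0.5, 0, 0, 0, 0, 0]],
  ],
)

```text
time_s: 1.1
position: [0.392, -0.278, 0.2311]
ee_rot: [[0.894, 0.448, -0.0], [0.448, -0.894, 0.0], [-0.0, -0.0, -1.0]]
wrist_force: [-0.1, -0.7, 0.2]
finger_gap: 0.085
grip_force: 0.0
```

Call:
servo_tool(
  moves=[
    [[0.9, -0.5, 0, 0, 0, 0, 0], [0.9, -0.5, 0, 0, 0, 0, 0], [0.9, -0.5, 0, 0, 0, 0, 0], [0.9, -0.5, 0, 0, 0, 0, 0], [0.9, -0.5, 0, 0, 0, 0, 0], [0.9, -0.5, 0, 0, 0, 0, 0], [0.9, -0.5, 0, 0, 0, 0, 0], [0.9, -0.5, 0, 0, 0, 0, 0], [0, 0, 0, 0, 0, 0, 0], [0, 0, 0, 0, 0, 0, 0]],
  ],
)

```text
time_s: 2.1
position: [0.5075, -0.1088, 0.231]
ee_rot: [[0.893, 0.449, -0.001], [0.449, -0.893, 0.0], [-0.001, -0.0, -1.0]]
wrist_force: [0.5, -0.3, -0.1]
finger_gap: 0.0852
grip_force: 0.0
```

```bash
cat >> h.py <<'E'
def pose():
    o=monitor.get_obs();R=np.array(o["ee_rot"]);return o,np.array(o["position"]),R
def go(xyz,yaw):
    o,p,R=pose()
    a=np.radians(yaw);T=np.array([[np.cos(a),np.sin(a),0],[np.sin(a),-np.cos(a),0],[0,0,-1]])
    from scipy.spatial.transform import Rotation as Q
    rv=Q.from_matrix(R.T@T).as_rotvec(degrees=True)
    print("t",o["time_s"],"p",p.round(4),"yaw",np.degrees(np.arctan2(R[1,0],R[0,0])).round(2),"F",o["wrist_force"].round(1),"gap",round(o["finger_gap"],4),"grip",o["grip_force"])
    print("shift units",(R.T@(np.array(xyz)-p)/.025).round(3),"turn units",(rv/8).round(3))
E
python3 - <<'E'
from h import *
go((.579,-.005,.231),25.15)
im=snap("wrist","pics/w1.png")
E
```

```text
t 2.1 p [ 0.5075 -0.1088  0.231 ] yaw 26.69 F [ 0.5 -0.3 -0.1] gap 0.0852 grip 0.0
shift units [ 4.421e+00 -2.426e+00 -4.000e-03] turn units [-0.003  0.005  0.193]
```

View pics/w1.png

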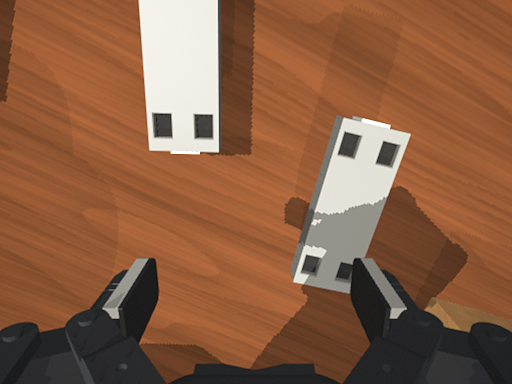

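```bash
python3 - <<'E'
from h import *
P=np.array([ray("wrist",q,.076)[:2] for q in [(349,145),(387,153.5),(311,265),(162,125),(204,126)]])
for c,a,Q in (((.5174,-.2030),13.2,P[:3]),((.5788,-.0049),25.15,P[3:])):
    a=np.radians(a);R=np.array([[np.cos(a),-np.sin(a)],[np.sin(a),np.cos(a)]])
    print(((Q-c)@R*1000).round(1))
E
```

```text
[[ 59.1  18. ]
 [ 59.8 -17.6]
 [-63.9  16.9]]
[[-64.9  17.1]
 [-64.8 -19.5]]
```

Call:
servo_tool(
  moves=[
    [[0.9, -0.5, 0.2, 0, 0, 0.2, 0], [0.9, -0.5, 0.5, 0, 0, 0, 0], [0.9, -0.5, 0.8, 0, 0, 0, 0], [0.9, -0.5, 0.8, 0, 0, 0, 0], [0.8, -0.45, 0.5, 0, 0, 0, 0], [0, 0, 0, 0, 0, 0, 0], [0, 0, 0, 0, 0, 0, 0]],
  ],
)

```text
time_s: 2.85
position: [0.5805, -0.0073, 0.1612]
ee_rot: [[0.906, 0.423, -0.001], [0.423, -0.906, -0.0], [-0.001, -0.0, -1.0]]
wrist_force: [-0.6, -0.6, 0.5]
finger_gap: 0.0851
grip_force: 0.0
```

```bash
python3 - <<'E'
from h import *
go((.579,-.005,.044),25.15)
im=snap("wrist","pics/w2.png")
E
```

```text
t 2.85 p [ 0.5805 -0.0073  0.1612] yaw 25.02 F [-0.6 -0.6  0.5] gap 0.0851 grip 0.0
shift units [-0.012 -0.108  4.687] turn units [-0.001  0.006 -0.016]
```

View pics/w2.png

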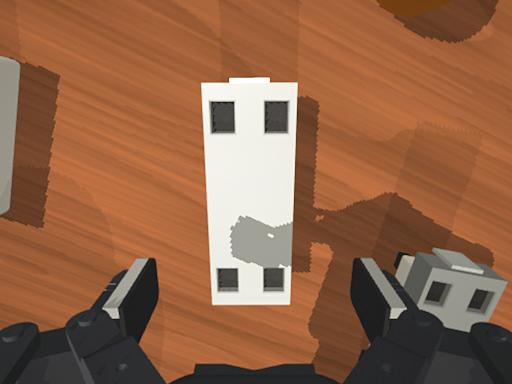

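Call:
servo_tool(
  moves=[
    [[0, -0.1, 0.9, 0, 0, 0, 0], [0, 0, 0.9, 0, 0, 0, 0], [0, 0, 0.9, 0, 0, 0, 0], [0, 0, 0.8, 0, 0, 0, 0], [0, 0, 0.7, 0, 0, 0, 0], [0, 0, 0.5, 0, 0, 0, 0], [0, 0, 0, 0, 0, 0, 0], [0, 0, 0, 0, 0, 0, 0]],
  ],
)

```text
time_s: 3.7
position: [0.5801, -0.0047, 0.0446]
ee_rot: [[0.906, 0.423, 0.001], [0.423, -0.906, -0.0], [0.001, 0.0, -1.0]]
wrist_force: [-0.2, 0.6, 1.1]
finger_gap: 0.0853
grip_force: 0.0
```

Call:
servo_tool(
  moves=[
    [[0, 0, 0, 0, 0, 0, 0.15], [0, 0, 0, 0, 0, 0, 0.3], [0, 0, 0, 0, 0, 0, 0.5], [0, 0, 0, 0, 0, 0, 1], [0, 0, 0, 0, 0, 0, 1], [0, 0, 0, 0, 0, 0, 1], [0, 0, 0, 0, 0, 0, 1], [0, 0, 0, 0, 0, 0, 1]],
  ],
  squeeze=40,
)

```text
time_s: 4.5
position: [0.5803, -0.0043, 0.0449]
ee_rot: [[0.906, 0.423, 0.001], [0.423, -0.906, -0.0], [0.001, 0.001, -1.0]]
wrist_force: [-2.0, 0.4, 6.0]
finger_gap: 0.0614
grip_force: 43.1
```

```bash
python3 - <<'E'
from h import *
go((.579,-.005,.044),25.15)
E
```

```text
t 4.5 p [ 0.5803 -0.0043  0.0449] yaw 25.04 F [-2.   0.4  6. ] gap 0.0614 grip 43.07687044143677
shift units [-0.06   0.004  0.037] turn units [ 0.005 -0.008 -0.013]
```

Call:
servo_tool(
  moves=[
    [[0, 0, -0.3, 0, 0, 0, 1], [0, 0, -0.6, 0, 0, 0, 1], [0, 0, -0.8, 0, 0, 0, 1], [0, 0, -0.9, 0, 0, 0, 1], [0, 0, -0.9, 0, 0, 0, 1], [0, 0, -0.8, 0, 0, 0, 1], [0, 0, -0.5, 0, 0, 0, 1], [0, 0, 0, 0, 0, 0, 1], [0, 0, 0, 0, 0, 0, 1], [0, 0, 0, 0, 0, 0, 1]],
  ],
  squeeze=60,
)

```text
time_s: 5.5
position: [0.5792, -0.0042, 0.1626]
ee_rot: [[0.906, 0.423, -0.002], [0.423, -0.906, 0.0], [-0.002, -0.001, -1.0]]
wrist_force: [0.0, 0.4, -6.8]
finger_gap: 0.061
grip_force: 68.8
```

```bash
python3 - <<'E'
from h import *
go((.519,-.2026,.155),13.2)
E
```

```text
t 5.5 p [ 0.5792 -0.0042  0.1626] yaw 25.03 F [ 0.   0.4 -6.8] gap 0.061 grip 68.78205176442862
shift units [-5.538  6.173  0.309] turn units [-0.006  0.014  1.479]
```

Call:
servo_tool(
  moves=[
    [[0, 0, 0, 0, 0, 0.4, 1], [0, 0, 0, 0, 0, 0.6, 1], [0, 0, 0, 0, 0, 0.48, 1], [-0.2, 0.4, 0, 0, 0, 0, 1], [-0.4, 0.7, 0, 0, 0, 0, 1], [-0.5, 0.9, 0, 0, 0, 0, 1], [-0.5, 0.9, 0, 0, 0, 0, 1], [-0.5, 0.9, 0, 0, 0, 0, 1], [-0.5, 0.9, 0, 0, 0, 0, 1], [-0.5, 0.9, 0, 0, 0, 0, 1]],
  ],
)

```text
time_s: 6.5
position: [0.5354, -0.1597, 0.1631]
ee_rot: [[0.973, 0.23, -0.001], [0.23, -0.973, 0.0], [-0.001, -0.001, -1.0]]
wrist_force: [0.7, -0.3, -6.0]
finger_gap: 0.0607
grip_force: 68.4
```

Call:
servo_tool(
  moves=[
    [[-0.5, 0.8, 0, 0, 0, 0, 1], [-0.35, 0.5, 0, 0, 0, 0, 1], [-0.2, 0.27, 0, 0, 0, 0, 1], [0, 0, 0, 0, 0, 0, 1], [0, 0, 0, 0, 0, 0, 1], [0, 0, 0, 0, 0, 0, 1], [0, 0, 0, 0, 0, 0, 1]],
  ],
)

```text
time_s: 7.2
position: [0.52, -0.2018, 0.1638]
ee_rot: [[0.973, 0.229, 0.0], [0.229, -0.973, 0.0], [0.0, -0.0, -1.0]]
wrist_force: [0.0, -0.3, -6.5]
finger_gap: 0.061
grip_force: 68.6
```

```bash
python3 - <<'E'
from h import *
go((.519,-.2026,.125),13.2)
im=snap("top","pics/t2.png")
im=snap("wrist","pics/w3.png")
a=cv2.imread("pics/t2.png")[160:260,255:380];b=cv2.imread("pics/w3.png")
a=cv2.resize(a,(512,410),interpolation=cv2.INTER_CUBIC)
cv2.imwrite("pics/both.png",cv2.resize(np.vstack([a,b]),None,fx=.75,fy=.75))
E
```

```text
t 7.2 p [ 0.52   -0.2018  0.1638] yaw 13.25 F [ 0.  -0.3 -6.5] gap 0.061 grip 68.61923340708017
shift units [-0.046  0.024  1.552] turn units [-0.001 -0.     0.007]
```

View pics/both.png

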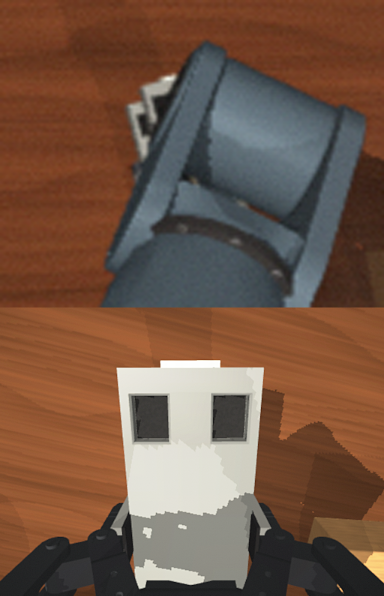

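Call:
servo_tool(
  moves=[
    [[-0.04, 0.02, 0.4, 0, 0, 0, 1], [0, 0, 0.5, 0, 0, 0, 1], [0, 0, 0.4, 0, 0, 0, 1], [0, 0, 0.2, 0, 0, 0, 1], [0, 0, 0.05, 0, 0, 0, 1], [0, 0, 0, 0, 0, 0, 1], [0, 0, 0, 0, 0, 0, 1]],
  ],
)

```text
time_s: 8.0
position: [0.5191, -0.2033, 0.1254]
ee_rot: [[0.974, 0.228, 0.001], [0.228, -0.974, -0.0], [0.001, 0.0, -1.0]]
wrist_force: [0.4, -0.4, -6.9]
finger_gap: 0.0609
grip_force: 68.5
```

Call:
servo_tool(
  moves=[
    [[0, 0, 0.04, 0, 0, 0, 1], [0, 0, 0.04, 0, 0, 0, 1], [0, 0, 0.04, 0, 0, 0, 1], [0, 0, 0.04, 0, 0, 0, 1], [0, 0, 0, 0, 0, 0, 1], [0, 0, 0, 0, 0, 0, 1]],
  ],
)

```text
time_s: 8.6
position: [0.5189, -0.2032, 0.121]
ee_rot: [[0.974, 0.228, -0.0], [0.228, -0.974, 0.0], [-0.0, -0.0, -1.0]]
wrist_force: [0.3, -0.3, -6.4]
finger_gap: 0.0611
grip_force: 68.5
```

Call:
servo_tool(
  moves=[
    [[0, 0, 0.04, 0, 0, 0, 1], [0, 0, 0.04, 0, 0, 0, 1], [0, 0, 0, 0, 0, 0, 1], [0, 0, 0, 0, 0, 0, 1]],
  ],
)

```text
time_s: 9.0
position: [0.5189, -0.2032, 0.119]
ee_rot: [[0.974, 0.228, -0.0], [0.228, -0.974, 0.0], [-0.0, -0.0, -1.0]]
wrist_force: [0.8, -0.7, -7.0]
finger_gap: 0.0613
grip_force: 68.5
```

Call:
servo_tool(
  moves=[
    [[0, 0, 0.04, 0, 0, 0, 1], [0, 0, 0.04, 0, 0, 0, 1], [0, 0, 0, 0, 0, 0, 1], [0, 0, 0, 0, 0, 0, 1]],
  ],
)

```text
time_s: 9.4
position: [0.5189, -0.2031, 0.117]
ee_rot: [[0.974, 0.228, -0.0], [0.228, -0.974, 0.0], [-0.0, -0.0, -1.0]]
wrist_force: [0.1, 0.5, -6.7]
finger_gap: 0.0609
grip_force: 68.5
```

Call:
servo_tool(
  moves=[
    [[0, 0, 0.04, 0, 0, 0, 1], [0, 0, 0.04, 0, 0, 0, 1], [0, 0, 0, 0, 0, 0, 1], [0, 0, 0, 0, 0, 0, 1]],
  ],
)

```text
time_s: 9.8
position: [0.5188, -0.2031, 0.115]
ee_rot: [[0.974, 0.228, -0.0], [0.228, -0.974, 0.0], [-0.0, -0.0, -1.0]]
wrist_force: [-0.0, 0.1, -7.1]
finger_gap: 0.061
grip_force: 68.5
```

Feet are inside the recesses (well below the flat-contact height, with no force). Down to the floor in 0.5 mm steps.

Call:
servo_tool(
  moves=[
    [[0, 0, 0.02, 0, 0, 0, 1], [0, 0, 0.02, 0, 0, 0, 1], [0, 0, 0.02, 0, 0, 0, 1], [0, 0, 0, 0, 0, 0, 1], [0, 0, 0, 0, 0, 0, 1]],
  ],
)

```text
time_s: 10.3
position: [0.519, -0.2032, 0.1139]
ee_rot: [[0.974, 0.228, 0.0], [0.228, -0.974, -0.0], [0.0, 0.0, -1.0]]
wrist_force: [-1.5, 2.0, 1.6]
finger_gap: 0.0609
grip_force: 69.6
```

Call:
servo_tool(
  moves=[
    [[0, 0, 0, 0, 0, 0, 0.2], [0, 0, 0, 0, 0, 0, 0.1], [0, 0, 0, 0, 0, 0, 0], [0, 0, 0, 0, 0, 0, 0], [0, 0, 0, 0, 0, 0, 0], [0, 0, 0, 0, 0, 0, 0], [0, 0, 0, 0, 0, 0, 0], [0, 0, 0, 0, 0, 0, 0]],
  ],
  squeeze=20,
)

```text
time_s: 11.1
position: [0.5189, -0.2032, 0.1135]
ee_rot: [[0.974, 0.228, -0.0], [0.228, -0.974, 0.0], [0.0, -0.0, -1.0]]
wrist_force: [-0.9, -0.0, 0.2]
finger_gap: 0.0855
grip_force: 0.0
```

Call:
servo_tool(
  moves=[
    [[0, 0, -0.2, 0, 0, 0, 0], [0, 0, -0.5, 0, 0, 0, 0], [0, 0, -0.8, 0, 0, 0, 0], [0, 0, -0.9, 0, 0, 0, 0], [0, 0, -0.9, 0, 0, 0, 0], [0, 0, -0.9, 0, 0, 0, 0], [-0.9, 0, -0.5, 0, 0, 0, 0], [-0.9, 0, 0, 0, 0, 0, 0], [-0.6, 0, 0, 0, 0, 0, 0], [0, 0, 0, 0, 0, 0, 0]],
  ],
)

```text
time_s: 12.1
position: [0.4593, -0.2171, 0.2317]
ee_rot: [[0.974, 0.227, 0.0], [0.227, -0.974, -0.0], [0.0, 0.0, -1.0]]
wrist_force: [0.2, -0.7, 0.2]
finger_gap: 0.0853
grip_force: 0.0
```

```bash
python3 - <<'E'
from h import *
a=snap("scene","pics/s4.png")[180:270,120:260];b=snap("wrist","pics/w4.png")
a=cv2.resize(a,(512,329),interpolation=cv2.INTER_CUBIC)
cv2.imwrite("pics/fin.png",cv2.resize(np.vstack([a,b])[:,:,::-1],None,fx=.8,fy=.8))
o=monitor.get_obs();print(o["position"],o["finger_gap"],o["time_s"])
E
```

```text
[ 0.46076106 -0.21696097  0.23138841] 0.08568944900469157 12.2
```

View pics/fin.png

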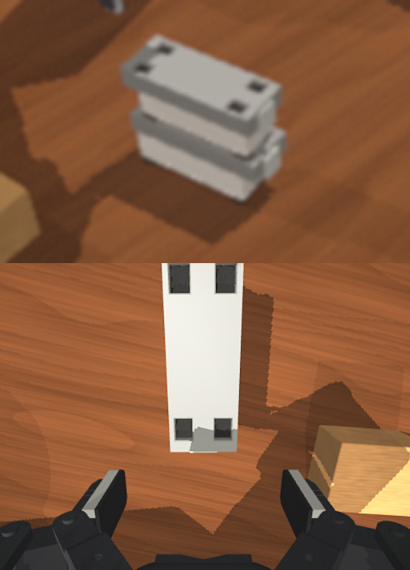

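The picture shows the tub level and squarely stacked on its twin, with the fingers clear of it. Handing in.

```bash
python3 -c "
from cell import job
print(job.close_job())"
```

```text
the job is handed in; nothing more can be done
None
```

The loose tub is stacked on its twin and released, and the job is handed in: contact came at the fully seated height, and the last picture shows it level, but the hand-in returned no verdict.

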